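# Match a case flap's hinge leaf to the leaf on the jamb block and hold it

### The job

Two upright case flaps stand in slotted stands; take the one whose single middle hinge knuckle fits the gap in the hinge leaf on the fixed jamb block, lift it clear out of its stand, and lower it upright so that its knuckle sits between the two fixed ones with all the holes in one straight line, ready for the 7 mm pin. Finish while still holding the flap in the gripper, still and in line, not let go and not jammed hard against the block; leave the other flap in its stand and everything else where it is.

Things in the scene. Friction and masses are not known exactly. Their poses are not given: they have to be found in the camera images.
- flap_mid: Fitting flap: upright dark board 14 (x) x 136 (y) x 85 mm tall, 0.15-0.31 kg, steel hinge leaf on its +x face, ONE steel knuckle below its middle (tube along y, 20 mm outside, 12 mm bore, 30 mm long, ends bevelled 3 mm). Origin: bore centre, 29 mm above the table at the start; z up. Board's lower edge 16 mm, top edge 101 mm above the origin; leaf (3 mm thick, y +-44 mm) ends at 50 mm
- flap_out: Flap that does not fit, stays in its stand: same board and leaf, but TWO steel knuckles (20 mm outside, 27 mm long) below its ends at y = +-17 to +-44 mm and none in the middle. Origin: middle of the bore line, 29 mm above the table at the start; y along the bore, z up; edges as on the other flap
- jamb: Light wooden jamb block fixed to the table: 62 mm (x from -50 to +12), 130 mm (y), 82 mm high, steel leaf on top up to 85 mm. A rebate runs along its +x top edge: floor 63.5 mm above the table, wall at x = -12 mm. Two steel knuckles of the fixed leaf lie in the rebate. Origin: on the table, straight below the middle of the bore line; z up
- jamb_bore (a point): Middle of the fixed bore line, 75 mm above the table; y along the bore, z up. Fixed knuckles (20 mm outside, 12 mm bore, bevelled) at y = +-17 to +-44 mm: a 34 mm gap between them. With the bores in line the fitting knuckle has 2 mm to spare on either side, 2 mm behind (-x) and 1.5 mm below, nothing in front
- stand_mid: Fixed plywood stand of the fitting flap: base 80 x 150 x 8 mm, two end posts at y = +-48 to +-70 mm. The board's lower corners rest on the posts at 45 mm, in slots 18 mm wide (x) with cheeks up to 75 mm: lift straight up at least 31 mm to free it. Origin: centre of its underside, below the flap's origin
- stand_out: The same stand, holding the other flap
- spool: Grey spool, 48 mm across, 50 mm tall, upright; origin at the centre of its underside. Bystander
- dye_bottle: Amber bottle with black cap, 48 mm across, 105 mm tall; origin at the centre of its underside. Bystander
- pot: White cup, 72 mm across, 85 mm tall; origin at the centre of its underside. Bystander
- mallet: Wooden mallet lying flat, 240 mm long along its x, head to +x; origin under its middle. Bystander
- rule: Steel rule, 220 (x) x 26 x 4 mm, lying flat; origin under its middle. Bystander
- dividers: Dark steel wing dividers lying flat, two 140 mm legs opening to -x from a joint at the origin. Bystander
- pin: Steel hinge pin, 7 mm thick, 104 mm long with a small head, lying in a low wooden tray (90 x 150 x 22 mm); for later, not needed now. Origin under its middle. Bystander
- flap_mid_grip (a point): Point to grip on the fitting flap: middle of the board, 82 mm above the bore, 19 mm below the top edge; bare wood 14 mm thick across x
Things that resemble listed ones, but are neither listed nor needed, are in the scene too. Leave any green look-alike of the jamb alone.

How it is judged (in metres and radians):
On the way, in this order (a step that is already met when the one before it is completed fails the run):
1. the fitting flap is gripped and lifted clear of its stand (height (world z) of flap_mid above 0.065 m and contact force between the fingers and flap_mid above 2 N), for 0.1 s.
2. its knuckle is between the fixed ones with the bores in line, held in the gripper (x of flap_mid in the frame of jamb_bore between -0.0035 and 0.0035 m and z of flap_mid in the frame of jamb_bore between -0.0035 and 0.0035 m and y of flap_mid in the frame of jamb_bore between -0.005 and 0.005 m and angle between the y axis of flap_mid and the y axis of jamb_bore, either way round below 0.08 rad and angle between flap_mid's own z axis and vertical below 0.17 rad and contact force between the fingers and flap_mid above 2 N), for 0.4 s.
At the end, for the whole second after the job is handed in: Fitting flap gripped (over 2 N), at rest, upright within 0.17 rad, bore within 3.5 mm of the fixed bore line fore-aft and in height, 5 mm along it, parallel within 0.08 rad, pressing the jamb with under 20 N; other flap within 15 mm of its start (all of step 2 and linear speed of flap_mid below 0.01 m/s and angular speed of flap_mid below 0.1 rad/s and contact force between flap_mid and jamb below 20 N and distance of flap_out from where it was at the start of the episode below 0.015 m); the arm keeps its last pose, push and grip.
It fails at once if the flap that does not fit is disturbed (distance of flap_out from where it was at the start of the episode above 0.015 m).
It fails at once if a bystander is displaced (distance of any of spool, dye_bottle, pot, mallet, rule, dividers, pin from where it was at the start of the episode above 0.03 m).
It also fails if it takes over 48 s, if anything falls off the work surface, if the arm or the gripper's body presses on something with over 40 N, if the wrist force passes 120 N, or if a joint passes its speed limit or range.

### The arm

A 6-joint arm with a two-finger parallel gripper is mounted at the origin on the work surface. World frame = base frame: x ahead of the robot, y to its left, z up, the work surface at z = 0. Lengths are in mm, angles in rad, forces in N, time in s.
With the tool pointing down it reaches from about 275 to 775 mm from the base axis. Payload 14.6 kg.
Tool frame: the origin (TCP) lies midway between the tips of the shut fingers; the grasp point (between the pads) lies 19 mm behind it (bot.tcp_to_grasp is the z of the grasp point in the tool frame, in mm); z points along the fingers, y is the direction in which the jaws open and shut (so a half turn about z gives the same grasp; the last joint's range is limited). The gripper opens to 85 mm and grips with 20 to 120 N. Pads are 22 mm wide; open, the fingers measure 114 mm over their backs; the gripper's body (76 mm by 85 mm) begins 54 mm behind the grasp point. The pads swing forward as they close: fully open they stand 13 mm farther back than shut.
Start: joints at [-1.444, 0.263, -0.048, 1.259, 0, 1.415], TCP at [145.988, -504.297, 231.278] pointing down, gripper open.
Joint ranges: [-2.65, 2.65], [-0.89, 1.7], [-1.18, 1.37], [-2.13, 2.11], [-1.35, 1.29], [-3.14, 3.14]. Speed limits (rad/s): [1.89, 1.89, 2.57, 2.79, 3.14, 3.14].

### API

Orientations are given as a unit quaternion [x, y, z, w].
In Python, from rig import bot, camera gives the robot as it stands.
- The arm moves only by the shell command python3 -m crank 'ROWS' [FORCE]. ROWS is text: rows parted by semicolons, each of 7 numbers parted by spaces: the shift along the tool's x, y, z in cm, then the turn, a rotation vector about the tool's x, y, z in degrees, then the finger opening in cm, from 0 to 8.54. A call has 1 to 20 rows; each row is the pose to reach, as a shift and turn from the pose commanded when the call began, along the tool's axes at that moment; what a row does not reach only later rows make up. A row lasts 1/12 s, in which the tool goes at most 41.7 mm and 7.16 degrees, less where a joint would pass 70% of its speed; a pose out of reach is approached as far as the arm can. A call with a gripper value outside its range is refused whole. The fingers move at their own pace and stop on an object; FORCE is the grip in N (left out, the last holds). Time passes only in rows, so rows that repeat a pose let the fingers close. It gives the time, the measured TCP pose, the force and the opening at its end, in the units of the state.
- bot.read_state(): the state, without advancing time (a new reading comes with each control period).
- camera(name): name is "scene" or "top" or "wrist"; returns a dict with "color" (400x640x3 uint8, blue, green, red), "fx", "fy", "cx", "cy" (pixels), "dist_coeffs" ([k1, k2, p1, p2, k3] as OpenCV has them; the pictures are not rectified), "R" (3x3) and "t" (3): a world point X has camera coordinates R X + t. Camera axes: x right, y down, z forward; pixel columns grow to the right and rows downward; lengths in mm; the calibration is good to about 2 mm. A picture is of the moment at which its call begins. There is no depth.
- bot.close_job(): hands the job in, once; it reports no verdict.
The state is a dict: "t": time; "joints": joint angles; "dq": joint speeds; "joint_efforts": joint torques, N m; "position": TCP position; "eef_rot": TCP orientation; "ft_force": force on the tool from outside, world axes, zero at the start; "torque": the same for the moment, N m; "opening": opening from 0.0 (shut) to 1.0 (fully open).
Only numpy, scipy, OpenCV 4.12 (cv2) and the standard library are available. Lean on these libraries where they do the work, as an engineer would, in place of code of your own. Each camera call takes 0.05 s, during which the arm holds its last target.

## Working session

There is one attempt and no reset: what is moved stays moved. The work goes in short steps, Python scripts to look and compute and a shell command to move; the robot and the scene stay as the last step left them, time stands still between calls to the robot, and variables do not carry over. Pictures are saved under pics/ and viewed, and the job is handed in when it is done.

```bash
ls; mkdir -p pics
python3 - <<'E'
from rig import bot,camera
import cv2
s=bot.read_state();print(s, bot.tcp_to_grasp)
for n in ["scene","top","wrist"]:
    c=camera(n);cv2.imwrite(f"pics/{n}0.png",c["color"]);print(n,c["fx"],c["fy"],c["cx"],c["cy"],c["dist_coeffs"],c["R"],c["t"])
E
```

```text
pics
{'t': 0.0, 'joints': array([-1.44428409e+00,  2.63509610e-01, -4.89551947e-02,  1.25941985e+00,
        2.51042542e-05,  1.41547445e+00]), 'dq': array([ 0.00074612, -0.00019639, -0.00081438,  0.00123683, -0.00129487,
        0.00188638]), 'joint_efforts': array([-2.04356174e-04, -6.37622452e+01,  3.84560001e+01,  1.38619207e-02,
       -1.22937881e-04, -1.06905060e-05]), 'position': array([ 145.96549602, -503.99651416,  230.82531056]), 'eef_rot': array([ 9.90087466e-01,  1.40451109e-01,  2.03891362e-05, -5.43926699e-04]), 'ft_force': array([ 0.11475906,  0.28971796, -0.71128541]), 'torque': array([-0.04567111,  0.06945507, -0.0424316 ]), 'opening': 0.9984896395611504} -18.700000000000003
scene 406.6160921265844 406.6160921265844 313.63769455397073 195.04411710844366 [-0.04919316  0.          0.          0.          0.        ] [[-0.12305633  0.99239039 -0.00429659]
 [ 0.71899019  0.08616883 -0.68965791]
 [-0.68403965 -0.08795598 -0.72412257]] [  55.59391551 -311.5750059  1395.90548113]
top 496.5478876689379 496.5478876689379 317.5874059949799 192.351650639528 [0.01465943 0.         0.         0.         0.        ] [[-0.02384602 -0.99963725 -0.01251973]
 [-0.98930566  0.02539841 -0.14362882]
 [ 0.1438947   0.00896087 -0.98955243]] [  13.30183159  563.92603041 1154.81366794]
wrist 306.2422717758094 306.2422717758094 318.7228504818821 199.77515711036028 [-0.05343838  0.          0.          0.          0.        ] [[ 0.27741002 -0.96075104 -0.00106165]
 [-0.91088662 -0.26336308  0.31768765]
 [-0.30549834 -0.08716269 -0.94819483]] [-522.91138641  -40.10325013  380.30558633]
```

View pics/scene0.png

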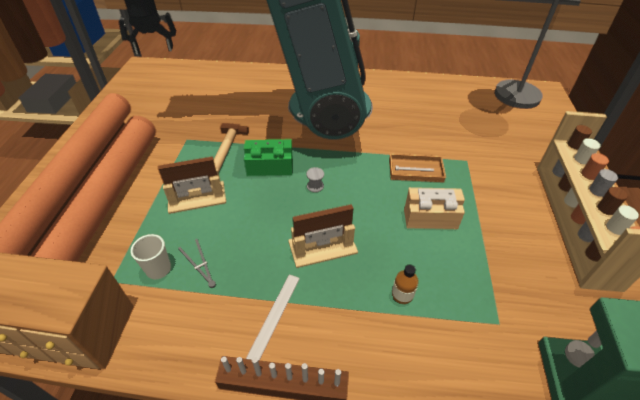

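View pics/top0.png

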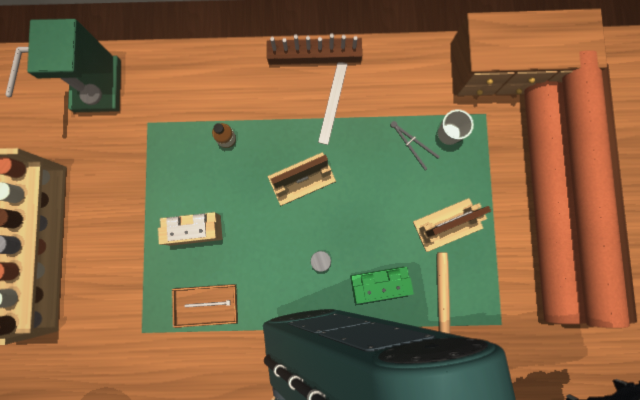

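View pics/wrist0.png

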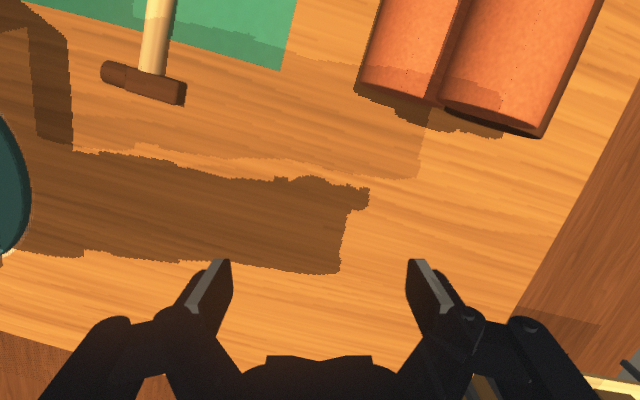

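The scene shows two flaps in stands, at scene (192,183) and (323,234), which are top (452,225) and (302,178). The wooden jamb is at scene (434,207), with a green look-alike at (268,157). I'll crop both flaps and the jamb to choose.

Run:
```python
import cv2,numpy as np
s=cv2.imread("pics/scene0.png");t=cv2.imread("pics/top0.png")
f=lambda im,x,y:cv2.resize(im[y-40:y+40,x-50:x+50],(400,300),interpolation=cv2.INTER_CUBIC)
cv2.imwrite("pics/crop0.png",np.vstack([np.hstack([f(s,192,183),f(s,323,234)]),np.hstack([f(s,434,207),f(t,302,178)])]))
```

```text
(no output)
```

View pics/crop0.png

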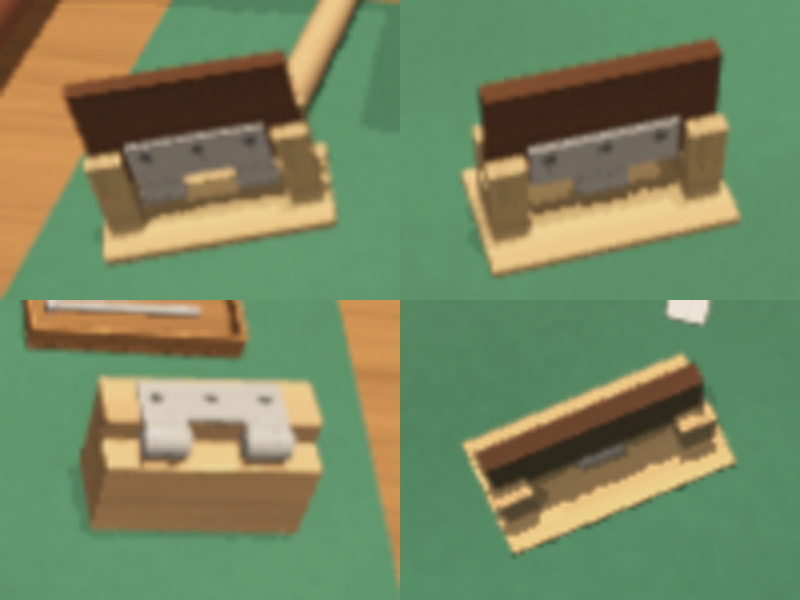

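Candidates for the fitting flap are scene (323,234)/top (302,178) and scene (192,183)/top (452,225). The crop shows the one at (323,234) with a single middle knuckle. The one at (192,183) has two outer knuckles with a gap between them. The wooden jamb at scene (434,207) has knuckles facing +x. I'm taking the flap at (323,234). Next I'll measure both.

```bash
cat > h.py <<'E'
import numpy as np,cv2
def ray(c,uv):
    K=np.array([[c["fx"],0,c["cx"]],[0,c["fy"],c["cy"]],[0,0,1.]])
    p=cv2.undistortPoints(np.array(uv,float).reshape(-1,1,2),K,np.array(c["dist_coeffs"],float)).reshape(-1,2)
    d=np.c_[p,np.ones(len(p))]@np.array(c["R"]); o=-np.array(c["R"]).T@np.array(c["t"])
    return o,d
def onz(c,uv,z):
    o,d=ray(c,uv); return o+d*((z-o[2])/d[:,2])[:,None]
def proj(c,X):
    K=np.array([[c["fx"],0,c["cx"]],[0,c["fy"],c["cy"]],[0,0,1.]])
    return cv2.projectPoints(np.array(X,float).reshape(-1,1,3),cv2.Rodrigues(np.array(c["R"]))[0],np.array(c["t"],float),K,np.array(c["dist_coeffs"],float))[0].reshape(-1,2)
E
python3 - <<'E'
from rig import camera
import cv2,numpy as np
from h import *
T=camera("top");S=camera("scene");
np.save("pics/T.npy",T,allow_pickle=True);np.save("pics/S.npy",S,allow_pickle=True)
print(-T["R"].T@T["t"],-S["R"].T@S["t"])
def big(im,x,y,w,h,k,name):
    cv2.imwrite(name,cv2.resize(im[y-h:y+h,x-w:x+w],None,fx=k,fy=k,interpolation=cv2.INTER_NEAREST))
big(T["color"],302,178,40,30,10,"pics/a1.png")
big(S["color"],323,234,40,30,10,"pics/a2.png")
big(T["color"],190,228,40,30,10,"pics/a3.png")
big(S["color"],434,207,40,30,10,"pics/a4.png")
E
```

```text
[ 392.04084173  -11.37394659 1223.91124103] [1185.71525548   94.45542574  796.16536314]
```

View pics/a1.png

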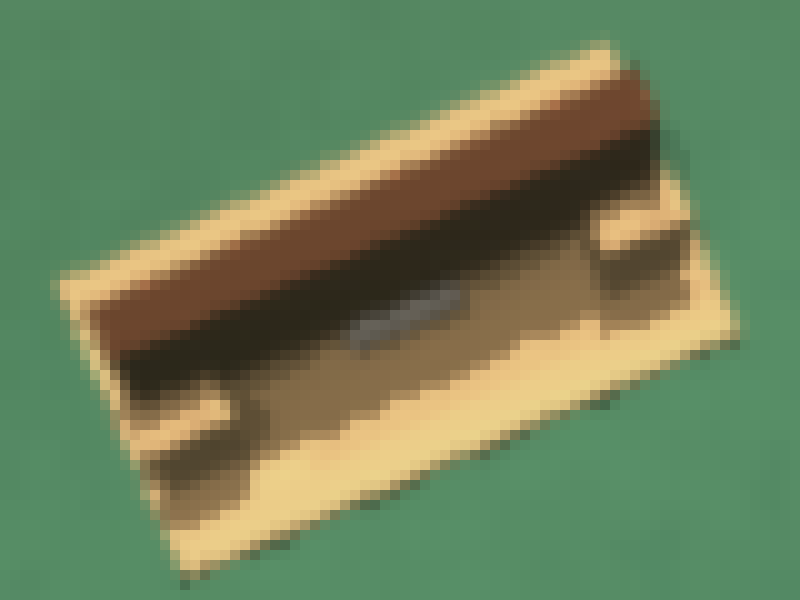

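View pics/a2.png

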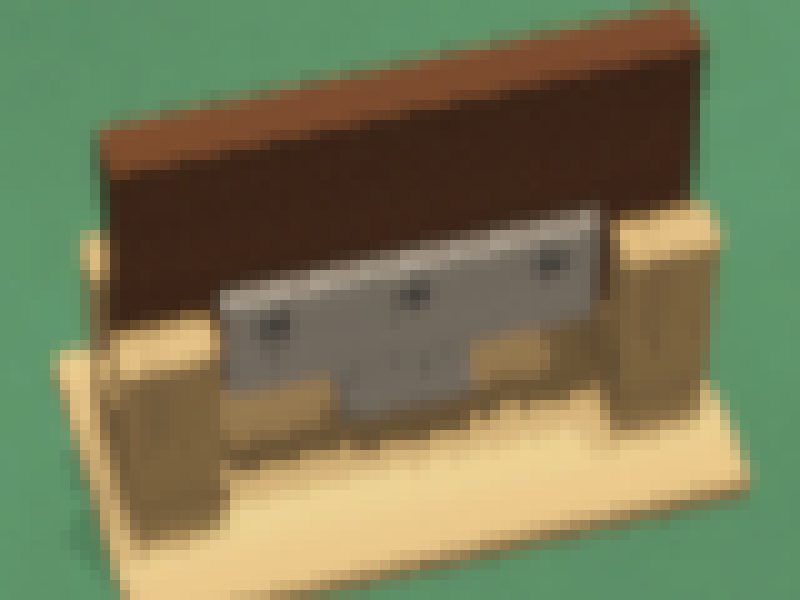

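View pics/a3.png

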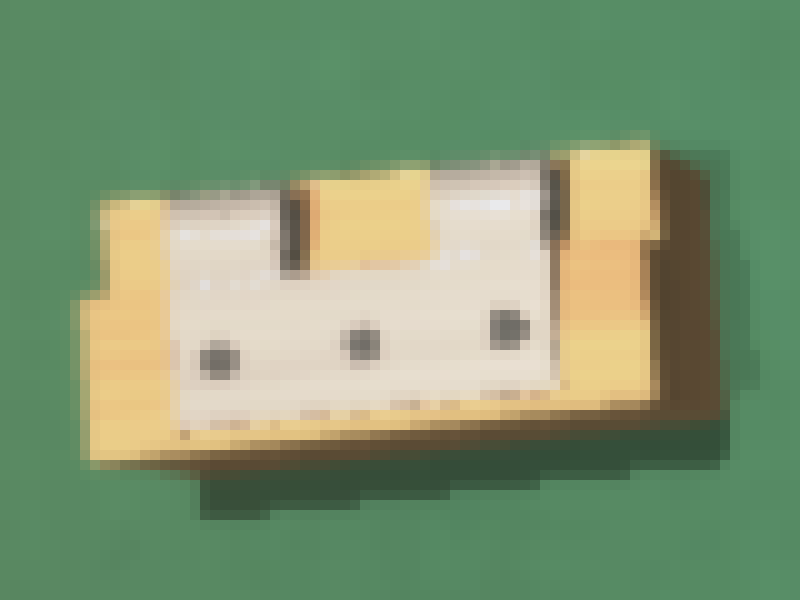

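View pics/a4.png

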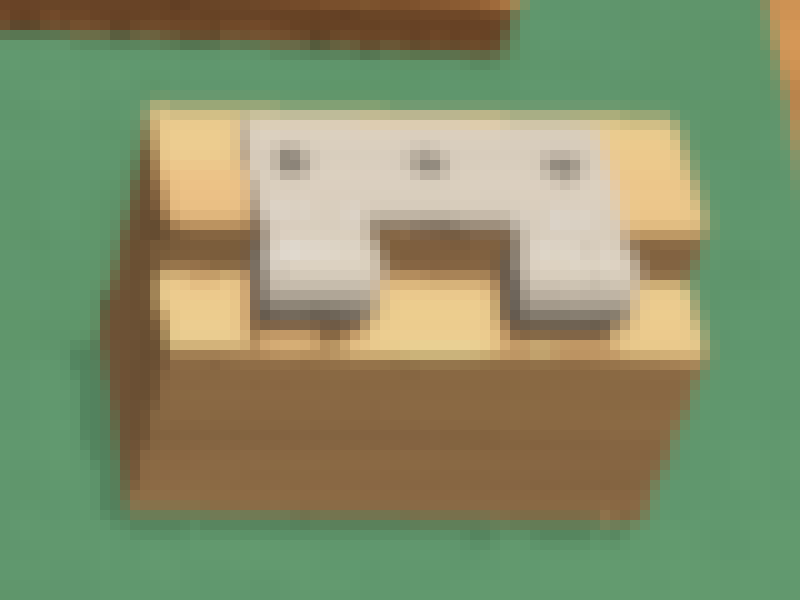

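The crops show the flap's top face in top view at crop corners (90,310), (635,70), (660,130), (115,350). The flap's leaf faces +x (scene side), with a single knuckle below. The jamb's leaf and knuckles also face +x.

Run:
```python
import numpy as np
from h import *
T=np.load("pics/T.npy",allow_pickle=True).item();S=np.load("pics/S.npy",allow_pickle=True).item()
def m(c,crop,off,z):
    uv=np.array(crop)/10+np.array(off)-0.5; return onz(c,uv,z)
def rep(n,P):
    P=P[:,:2]; e=[np.linalg.norm(P[i]-P[(i+1)%4]).round(1) for i in range(4)]
    print(n,P.round(1).tolist(),"c",P.mean(0).round(1),e, "yaw",np.degrees(np.arctan2(*( (P[0]-P[1])+(P[3]-P[2]))[::-1])).round(2))
rep("flap T",m(T,[(90,310),(635,70),(660,130),(115,352)],(262,148),130))
rep("flap S",m(S,[(700,48),(108,175),(100,130),(690,8)],(283,204),130))
# stand base outline at z=8
rep("stand T",m(T,[(55,283),(605,42),(738,335),(180,578)],(262,148),8))
# jamb: top face corners 82 : left-back, etc ; wall edge
rep("jamb top T",m(T,[(80,300),(652,240),(658,405),(90,463)],(150,198),82))
rep("jamb leaf T holes",m(T,[(218,360),(508,328),(508,328),(218,360)],(150,198),85))
print(m(T,[(361,343)],(150,198),85))
rep("jamb rebate T",m(T,[(102,203),(650,145),(655,232),(108,292)],(150,198),63.5))
rep("jamb holes S",m(S,[(562,165),(291,160),(291,160),(562,165)],(394,177),85)); print(m(S,[(428,162)],(394,177),85))
rep("jamb front edge S",m(S,[(705,358),(165,355),(165,355),(705,358)],(394,177),63.5))
```

```text
flap T [[585.1, 103.1], [636.7, -20.2], [622.8, -25.5], [575.5, 97.6]] c [605.   38.8] [np.float64(133.7), np.float64(14.9), np.float64(131.9), np.float64(11.1)] yaw 111.88
flap S [[586.1, 103.1], [637.5, -20.1], [625.2, -23.8], [574.5, 100.3]] c [605.9  39.9] [np.float64(133.6), np.float64(12.8), np.float64(134.1), np.float64(12.0)] yaw 112.42
stand T [[613.7, 124.5], [671.4, -13.9], [596.2, -45.0], [539.0, 94.4]] c [605.1  40. ] [np.float64(149.9), np.float64(81.4), np.float64(150.6), np.float64(80.6)] yaw 112.47
jamb top T [[485.7, 370.0], [496.2, 238.1], [458.2, 236.5], [448.2, 366.8]] c [472.1 302.8] [np.float64(132.3), np.float64(38.1), np.float64(130.8), np.float64(37.6)] yaw 94.47
jamb leaf T holes [[470.8, 337.0], [476.5, 270.4], [476.5, 270.4], [470.8, 337.0]] c [473.7 303.7] [np.float64(66.8), np.float64(0.0), np.float64(66.8), np.float64(0.0)] yaw 94.86
[[473.91663421 304.16013242  85.        ]]
jamb rebate T [[509.9, 371.5], [520.3, 242.7], [499.8, 241.4], [488.9, 369.6]] c [504.7 306.3] [np.float64(129.2), np.float64(20.6), np.float64(128.7), np.float64(21.1)] yaw 94.73
jamb holes S [[467.7, 336.3], [473.9, 270.4], [473.9, 270.4], [467.7, 336.3]] c [470.8 303.4] [np.float64(66.2), np.float64(0.0), np.float64(66.2), np.float64(0.0)] yaw 95.38
[[470.54456455 303.7095385   85.        ]]
jamb front edge S [[507.4, 371.2], [521.8, 241.7], [521.8, 241.7], [507.4, 371.2]] c [514.6 306.4] [np.float64(130.3), np.float64(0.0), np.float64(130.3), np.float64(0.0)] yaw 96.34
```

```bash
cat >> h.py <<'E'
from scipy.spatial.transform import Rotation as Ro
def row(pos,yawx,base=None,rot=None):
    from rig import bot
    s=bot.read_state()
    p=s["position"] if base is None else np.array(base); R=Ro.from_quat(s["eef_rot"] if rot is None else rot)
    c,n=np.cos(np.radians(yawx)),np.sin(np.radians(yawx))
    G=Ro.from_matrix(np.array([[c,n,0],[n,-c,0],[0,0,-1.]]))
    d=R.inv().apply(np.array(pos)-p)/10; r=np.degrees((R.inv()*G).as_rotvec())
    print("shift cm",d.round(3),"turn deg",r.round(2))
E
python3 -c "
from h import *
row([605.3,39.7,231],112.4,base=[145.988,-504.297,231.278])"
```

```text
shift cm [ 5.9246e+01 -3.9483e+01  4.8000e-02] turn deg [-2.000e-02 -2.000e-02 -9.626e+01]
```

```bash
python3 -m crank '59.2 -39.5 0 0 0 -96.3 8.5;59.2 -39.5 0 0 0 -96.3 8.5;59.2 -39.5 0 0 0 -96.3 8.5;59.2 -39.5 0 0 0 -96.3 8.5;59.2 -39.5 0 0 0 -96.3 8.5;59.2 -39.5 0 0 0 -96.3 8.5;59.2 -39.5 0 0 0 -96.3 8.5;59.2 -39.5 0 0 0 -96.3 8.5;59.2 -39.5 0 0 0 -96.3 8.5;59.2 -39.5 0 0 0 -96.3 8.5;59.2 -39.5 0 0 0 -96.3 8.5;59.2 -39.5 0 0 0 -96.3 8.5;59.2 -39.5 0 0 0 -96.3 8.5;59.2 -39.5 0 0 0 -96.3 8.5;59.2 -39.5 0 0 0 -96.3 8.5;59.2 -39.5 0 0 0 -96.3 8.5;59.2 -39.5 0 0 0 -96.3 8.5;59.2 -39.5 0 0 0 -96.3 8.5;59.2 -39.5 0 0 0 -96.3 8.5;59.2 -39.5 0 0 0 -96.3 8.5' 40
python3 - <<'E'
from rig import bot,camera
from h import *
c=camera("wrist");cv2.imwrite("pics/w1.png",c["color"])
row([605.3,39.7,231],112.4); print(bot.read_state()["t"])
print(-c["R"].T@c["t"])
E
```

```text
t: 1.92
position: [604.5, 39.6, 231.0]
eef_rot: [0.556, 0.831, -0.0, -0.0]
ft_force: [-0.3, 0.0, 0.0]
opening: 0.994
shift cm [0.018 0.125 0.024] turn deg [-0.03  0.    0.02]
1.9667
[573.18888229 117.00001778 372.84411921]
```

View pics/w1.png

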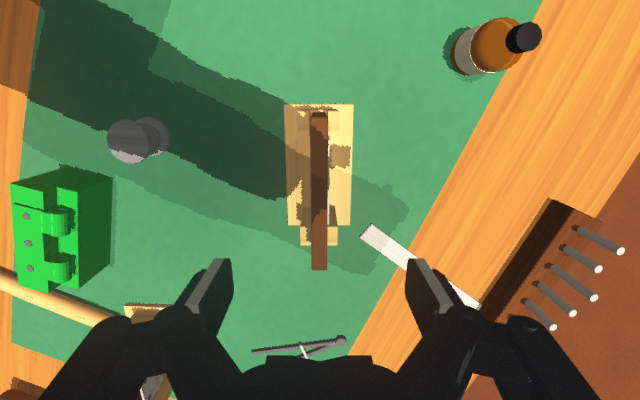

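The wrist view shows the flap's top edge vertical at x≈319, centred between the fingers (222 and 415), so yaw and centring are good. Lowering.

```bash
python3 -m crank '0 0.05 3 0 0 0 8.5;0 0.1 6 0 0 0 8.5;0 0.1 9 0 0 0 8.5;0 0.1 11 0 0 0 8.5;0 0.1 12.5 0 0 0 8.5;0 0.1 13.5 0 0 0 8.5;0 0.1 13.9 0 0 0 8.5;0 0.1 13.9 0 0 0 8.5;0 0.1 13.9 0 0 0 8.5'
python3 - <<'E'
from rig import bot,camera
from h import *
c=camera("wrist");cv2.imwrite("pics/w2.png",c["color"])
E
```

```text
t: 2.72
position: [606.0, 39.6, 93.2]
eef_rot: [0.556, 0.831, 0.0, 0.0]
ft_force: [0.1, 0.6, 1.0]
opening: 0.994
```

View pics/w2.png

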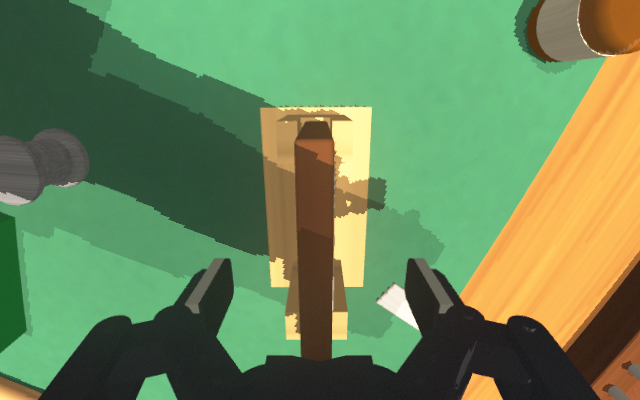

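The board stands between the fingers (x 295–334, fingers at 222/415). Closing with 50 N.

```bash
python3 -m crank '0 0 0 0 0 0 5;0 0 0 0 0 0 3;0 0 0 0 0 0 1;0 0 0 0 0 0 1;0 0 0 0 0 0 1;0 0 0 0 0 0 1;0 0 0 0 0 0 1;0 0 0 0 0 0 1;0 0 0 0 0 0 1;0 0 0 0 0 0 1;0 0 0 0 0 0 1;0 0 0 0 0 0 1' 50
```

```text
t: 3.77
position: [605.8, 40.1, 92.4]
eef_rot: [0.556, 0.831, 0.0, 0.0]
ft_force: [0.8, 0.4, 2.2]
opening: 0.161
```

Gripped (opening 13.7 mm). Lifting.

```bash
python3 -m crank '0 0 -0.5 0 0 0 1;0 0 -1 0 0 0 1;0 0 -2 0 0 0 1;0 0 -3 0 0 0 1;0 0 -4 0 0 0 1;0 0 -5 0 0 0 1;0 0 -6 0 0 0 1;0 0 -7 0 0 0 1;0 0 -8 0 0 0 1;0 0 -9 0 0 0 1;0 0 -9.5 0 0 0 1;0 0 -9.5 0 0 0 1;0 0 -9.5 0 0 0 1;0 0 -9.5 0 0 0 1'
python3 - <<'E'
from rig import bot,camera
from h import *
for n in ["wrist","scene"]:
    c=camera(n);cv2.imwrite(f"pics/{n}3.png",c["color"])
row([503.3,305.8,187],94.9)
E
```

```text
t: 4.93
position: [605.5, 40.2, 186.7]
eef_rot: [0.556, 0.831, -0.0, -0.0]
ft_force: [-0.8, -0.2, -2.2]
opening: 0.161
shift cm [ 2.8451e+01  7.0100e-01 -1.9000e-02] turn deg [-0.05 -0.02 17.55]
```

View pics/scene3.png

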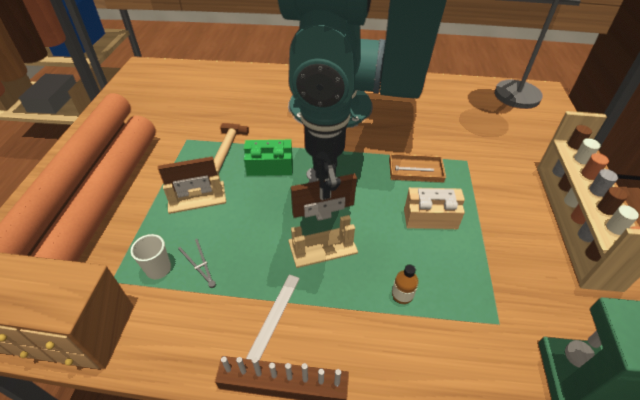

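The flap is clear of its stand and hanging upright at scene (323,195). Moving it above the jamb.

```bash
python3 -m crank '2 0.1 0 0 0 2 1;5 0.2 0 0 0 4 1;8 0.3 0 0 0 6 1;11 0.4 0 0 0 8 1;14 0.5 0 0 0 10 1;17 0.6 0 0 0 12 1;20 0.7 0 0 0 14 1;23 0.7 0 0 0 16 1;25 0.7 0 0 0 17.5 1;27 0.7 0 0 0 17.5 1;28 0.7 0 0 0 17.5 1;28.5 0.7 0 0 0 17.5 1;28.5 0.7 0 0 0 17.5 1;28.5 0.7 0 0 0 17.5 1;28.5 0.7 0 0 0 17.5 1'
python3 - <<'E'
from rig import bot,camera
from h import *
for n in ["wrist","scene","top"]:
    c=camera(n);np.save(f"pics/{n}4.npy",c,allow_pickle=True);im=c["color"]
    if n=="scene": im=cv2.resize(im[120:270,360:520],None,fx=5,fy=4,interpolation=cv2.INTER_NEAREST)
    if n=="scene": im=cv2.resize(c["color"][140:260,370:530],None,fx=5,fy=5,interpolation=cv2.INTER_NEAREST)
    if n=="top": im=cv2.resize(im[170:290,110:270],None,fx=5,fy=5,interpolation=cv2.INTER_NEAREST)
    cv2.imwrite(f"pics/{n}4.png",im)
row([503.3,305.8,187],94.9)
E
```

```text
t: 6.28
position: [503.8, 305.3, 187.2]
eef_rot: [0.676, 0.737, -0.0, 0.0]
ft_force: [0.2, -0.2, -1.3]
opening: 0.159
shift cm [ 0.034 -0.046  0.031] turn deg [ 0.01  0.   -0.01]
```

View pics/scene4.png

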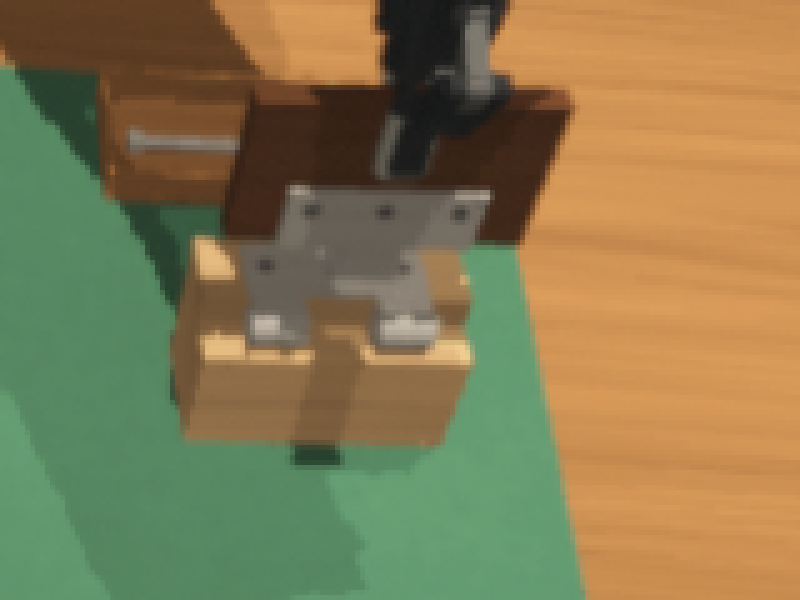

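View pics/wrist4.png

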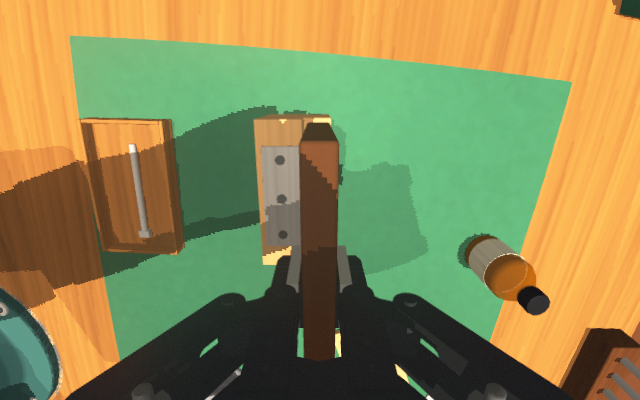

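View pics/top4.png

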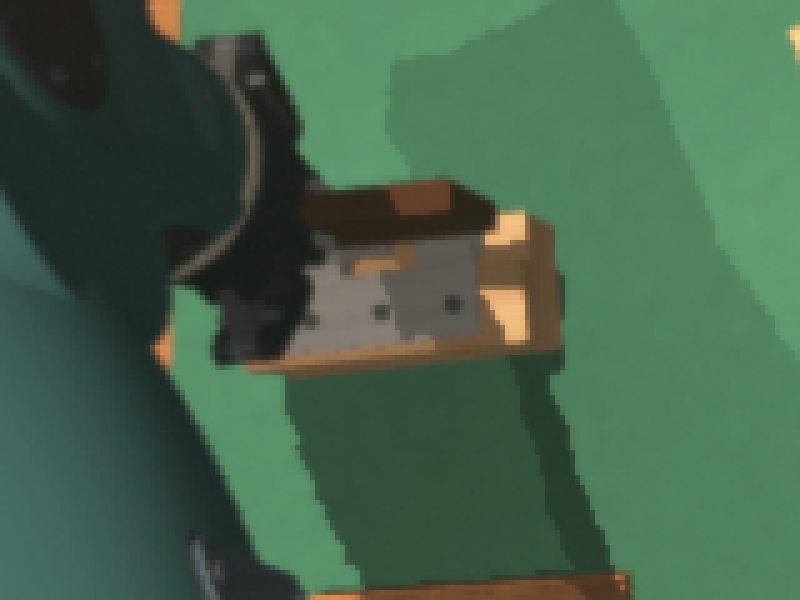

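The flap hangs upright over the jamb, and the leaf's top strip in the scene crop runs from (286,190) to (490,193). I'll measure the flap's pose in the hand and compare it with the jamb.

Run:
```python
import numpy as np
from h import *
S=np.load("pics/scene4.npy",allow_pickle=True).item();T=np.load("pics/top4.npy",allow_pickle=True).item();W=np.load("pics/wrist4.npy",allow_pickle=True).item()
S0=np.load("pics/S.npy",allow_pickle=True).item()
y=np.radians(94.9);ey=np.array([np.cos(y),np.sin(y),0]);ex=np.array([np.sin(y),-np.cos(y),0]);
# predicted features for flap at nominal
O=np.array([503.6,305.4,187.2+18.7-82])
pts={"leaf top front L(-44)":(10,-44,50),"leaf top front R(+44)":(10,44,50),"board top front -":(7,-68,101),"board top front +":(7,68,101),"board bot front +":(7,68,16),"board bot -":(7,-68,16),"knuckle bottom front -15":(10,-15,0),"knuckle +15":(10,15,0)}
for k,v in pts.items():
    X=O+ex*v[0]+ey*v[1]+np.array([0,0,v[2]])
    print(k,"Scrop",((proj(S,X)[0]-[370,140]+.5)*5).round(0),"Tcrop",((proj(T,X)[0]-[110,170]+.5)*5).round(0),"W",proj(W,X)[0].round(0))
# in original scene image
y=np.radians(112.4);ey=np.array([np.cos(y),np.sin(y),0]);ex=np.array([np.sin(y),-np.cos(y),0]);O=np.array([605.3,39.7,29])
for k,v in pts.items():
    X=O+ex*v[0]+ey*v[1]+np.array([0,0,v[2]]); print(k,"a2",((proj(S0,X)[0]-[283,204]+.5)*10).round(0))
```

```text
leaf top front L(-44) Scrop [291. 194.] Tcrop [422. 194.] W [334. 315.]
leaf top front R(+44) Scrop [490. 199.] Tcrop [216. 216.] W [337. 177.]
board top front - Scrop [257. 101.] Tcrop [449. 180.] W [332. 423.]
board top front + Scrop [577. 109.] Tcrop [115. 217.] W [338. 145.]
board bot front + Scrop [521. 249.] Tcrop [189. 237.] W [330. 124.]
board bot - Scrop [223. 242.] Tcrop [497. 203.] W [328. 311.]
knuckle bottom front -15 Scrop [333. 274.] Tcrop [387. 213.] W [332. 238.]
knuckle +15 Scrop [398. 275.] Tcrop [320. 221.] W [332. 199.]
leaf top front L(-44) a2 [223. 310.]
leaf top front R(+44) a2 [599. 228.]
board top front - a2 [106. 175.]
board top front + a2 [710.  48.]
board bot front + a2 [685. 289.]
board bot - a2 [121. 415.]
knuckle bottom front -15 a2 [348. 417.]
knuckle +15 a2 [471. 389.]
```

Run:
```python
import numpy as np,cv2
S=np.load("pics/scene4.npy",allow_pickle=True).item()["color"];W=np.load("pics/wrist4.npy",allow_pickle=True).item()["color"]
cv2.imwrite("pics/s4b.png",cv2.resize(S[150:210,408:488],None,fx=10,fy=10,interpolation=cv2.INTER_NEAREST))
cv2.imwrite("pics/w4b.png",cv2.resize(W[100:280,230:400],None,fx=3.3,fy=3.3,interpolation=cv2.INTER_NEAREST))
```

```text
(no output)
```

View pics/s4b.png

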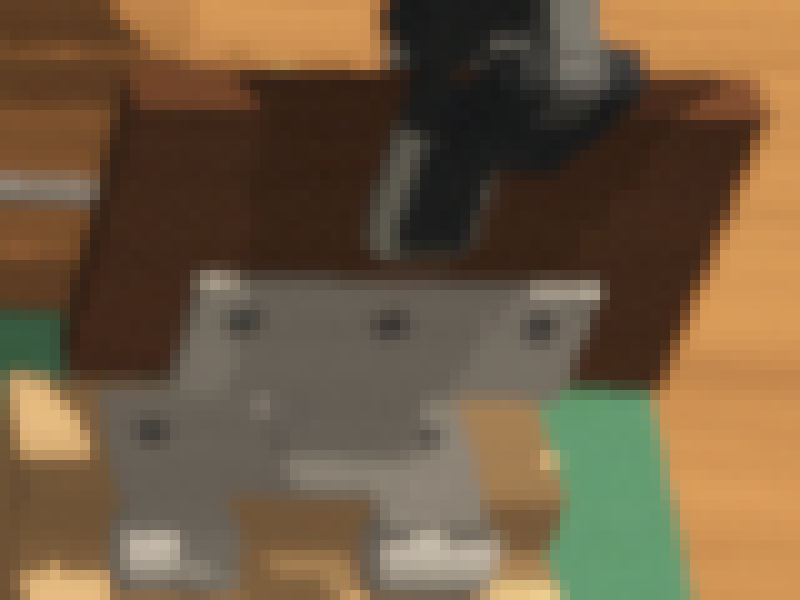

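View pics/w4b.png

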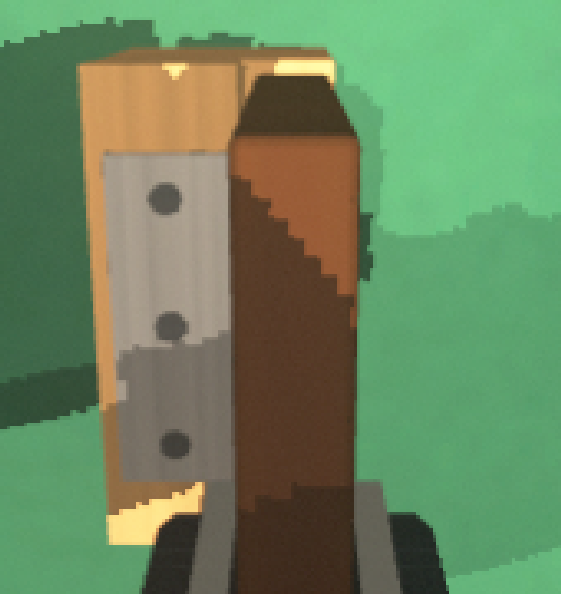

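Run:
```python
import numpy as np
from h import *
T=np.load("pics/T.npy",allow_pickle=True).item();W=np.load("pics/wrist4.npy",allow_pickle=True).item()
S=np.load("pics/S.npy",allow_pickle=True).item()
y=np.radians(94.8);ey=np.array([np.cos(y),np.sin(y),0]);ex=np.array([np.sin(y),-np.cos(y),0]);O=np.array([503.,306,0])
pts={"front edge -":(12,-65,63.5),"front +":(12,65,63.5),"front bot -":(12,-65,0),"front bot +":(12,65,0),"back top -":(-50,-65,82),"back top +":(-50,65,82),"wall top -":(-12,-65,82),"wall top +":(-12,65,82),"kn top -44":(0,-44,85),"-17":(0,-17,85),"17":(0,17,85),"44":(0,44,85)}
for k,v in pts.items():
    X=O+ex*v[0]+ey*v[1]+np.array([0,0,v[2]])
    print(k,"S a4",((proj(S,X)[0]-[394,177]+.5)*10).round(0),"T a3",((proj(T,X)[0]-[150,198]+.5)*10).round(0),"W",((proj(W,X)[0]-[230,100]+.5)*3.3).round(0))
uv=np.array([(165,199),(171,327),(175,444)])/3.3+[230,100]-.5
P=onz(W,uv,85);print(P.round(1));d=P[0]-P[2];print(np.degrees(np.arctan2(d[1],d[0])))
uv=np.array([(80,65),(325,62),(108,545)])/3.3+[230,100]-.5; print(onz(W,uv,82).round(1))
uv=np.array([(231,137),(358,137),(353,300),(236,300)])/3.3+[230,100]-.5; print(onz(W,uv,187.2+18.7-82+101).round(1))
```

```text
front edge - S a4 [167. 351.] T a3 [652. 145.] W [331. 518.]
front + S a4 [709. 365.] T a3 [101. 205.] W [338.  66.]
front bot - S a4 [125. 518.] T a3 [708. 171.] W [325. 430.]
front bot + S a4 [642. 531.] T a3 [185. 228.] W [329.  52.]
back top - S a4 [149. 113.] T a3 [655. 403.] W [112. 551.]
back top + S a4 [674. 126.] T a3 [ 91. 465.] W [81. 72.]
wall top - S a4 [168. 225.] T a3 [643. 239.] W [248. 551.]
wall top + S a4 [707. 239.] T a3 [ 81. 300.] W [240.  72.]
kn top -44 S a4 [264. 256.] T a3 [545. 196.] W [290. 489.]
-17 S a4 [378. 258.] T a3 [428. 209.] W [290. 396.]
17 S a4 [520. 262.] T a3 [281. 225.] W [290. 270.]
44 S a4 [634. 265.] T a3 [164. 238.] W [290. 161.]
[[469.5 338.1  85. ]
 [472.5 305.3  85. ]
 [475.1 272.7  85. ]]
94.83705104504368
[[447.5 368.2  82. ]
 [505.6 373.7  82. ]
 [457.6 238.7  82. ]]
[[491.6 374.1 224.9]
 [504.6 375.2 224.9]
 [505.9 357.8 224.9]
 [493.3 356.7 224.9]]
```

Flap and jamb agree across the three views, and the wrist camera's ~1.8 mm bias along y affects both equally. Estimates:
- Jamb bore line at (502.8, 305.9), yaw 94.85°.
- Flap at (503.7, 305.3).

I'll shift by +0.07/-0.09 cm and come down to about 15 mm above the final height.

```bash
python3 -m crank '0.07 -0.09 0 0 0 0 1;0.07 -0.09 0.5 0 0 0 1;0.07 -0.09 1 0 0 0 1;0.07 -0.09 1.5 0 0 0 1;0.07 -0.09 2 0 0 0 1;0.07 -0.09 2.5 0 0 0 1;0.07 -0.09 3 0 0 0 1;0.07 -0.09 3.3 0 0 0 1;0.07 -0.09 3.5 0 0 0 1;0.07 -0.09 3.5 0 0 0 1;0.07 -0.09 3.5 0 0 0 1;0.07 -0.09 3.5 0 0 0 1'
python3 - <<'E'
from rig import bot,camera
from h import *
for n in ["wrist","scene","top"]:
    c=camera(n);np.save(f"pics/{n}5.npy",c,allow_pickle=True);im=c["color"]
    if n=="scene": cv2.imwrite("pics/scene5.png",cv2.resize(c["color"][160:235,390:490],None,fx=8,fy=8,interpolation=cv2.INTER_NEAREST))
    if n=="wrist": cv2.imwrite("pics/wrist5.png",cv2.resize(im[90:280,230:400],None,fx=3.1,fy=3.1,interpolation=cv2.INTER_NEAREST))
row([502.8,305.9,138.4],94.85)
s=bot.read_state();print(s["position"],s["ft_force"])
E
```

```text
t: 7.43
position: [502.5, 306.9, 152.5]
eef_rot: [0.676, 0.737, 0.0, 0.0]
ft_force: [-0.5, -0.8, -2.3]
opening: 0.158
shift cm [-0.101  0.021  1.409] turn deg [ 0.02 -0.01  0.1 ]
[502.49701943 306.889664   152.49294569] [ 0.18637593 -0.28885426 -1.19602361]
```

View pics/scene5.png

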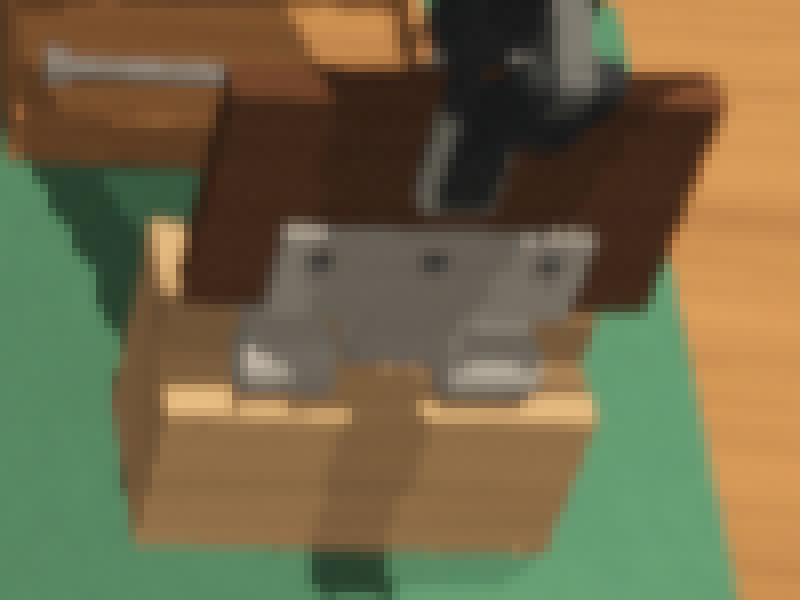

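View pics/wrist5.png

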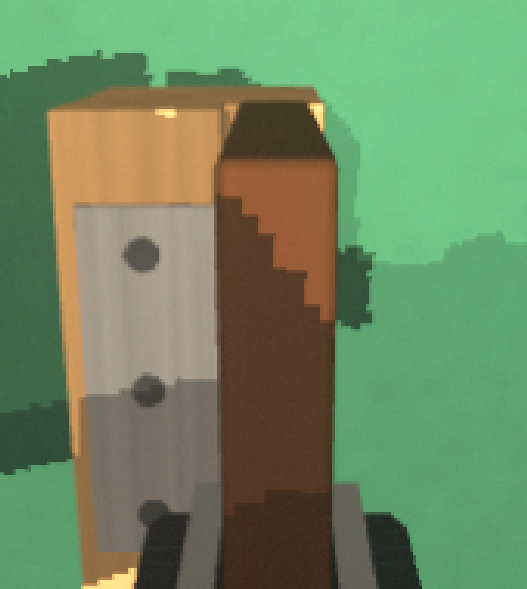

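Run:
```python
import numpy as np
from h import *
S=np.load("pics/scene5.npy",allow_pickle=True).item();W=np.load("pics/wrist5.npy",allow_pickle=True).item()
y=np.radians(94.9);ey=np.array([np.cos(y),np.sin(y),0]);ex=np.array([np.sin(y),-np.cos(y),0]);O=np.array([502.5,306.9,89.1])
for v in [(10,-44,50),(10,44,50),(7,-68,101),(7,68,101),(7,-68,16),(7,68,16),(10,-15,0),(10,15,0)]:
    X=O+ex*v[0]+ey*v[1]+np.array([0,0,v[2]])
    print(v,"S",((proj(S,X)[0]-[390,160]+.5)*8).round(0),"W",((proj(W,X)[0]-[230,90]+.5)*3.1).round(0))
uv=np.array([(142,254),(149,391)])/3.1+[230,90]-.5
P=onz(W,uv,85);print(P.round(1))
uv=np.array([(217,163),(337,163),(334,320),(219,320)])/3.1+[230,90]-.5; P=onz(W,uv,89.1+101);print(P.round(1), P[:2].mean(0)-68*ey)
uv=np.array([(48,110),(323,102)])/3.1+[230,90]-.5; print(onz(W,uv,82).round(1)[0]-65*ey+50*ex,onz(W,uv,63.5).round(1)[1]-65*ey-12*ex)
uv=np.array([(50,100),(718,100)])/8
g=cv2.cvtColor(S["color"],cv2.COLOR_BGR2GRAY); print(g[200:209,428:450])
```

```text
(10, -44, 50) S [287. 236.] W [326. 700.]
(10, 44, 50) S [597. 244.] W [335. 271.]
(7, -68, 101) S [233.  96.] W [ 319. 1033.]
(7, 68, 101) S [730. 108.] W [339. 173.]
(7, -68, 16) S [180. 309.] W [304. 687.]
(7, 68, 16) S [646. 320.] W [311. 108.]
(10, -15, 0) S [352. 358.] W [317. 460.]
(10, 15, 0) S [454. 360.] W [319. 340.]
[[469.6 338.4  85. ]
 [472.6 305.3  85. ]]
[[490.3 375.2 190.1]
 [503.3 376.4 190.1]
 [504.9 358.5 190.1]
 [491.7 357.3 190.1]] [502.61329394 308.0460452  190.1       ]
[502.56936481 307.8084019   82.        ] [501.79595645 307.91255267  63.5       ]
[[ 98  97  97  93  94  97  96  94  94  96  95  95  95  95  96  95  95  96
   96 107 111 118]
 [ 97  98  96  93  94  98  94  94  95  95  95  95  95  95  95  95  96  96
  100 108 106 111]
 [ 99  99  98  95  93  95  94  95  96  97  97  96  96  96  97  96  97  98
  109 108 101 100]
 [102 102 102  99  93  91  93  96  96  96  97  97  97  97  98  97  97  98
  110 109 101 100]
 [105 105 105 102  96  91  92  96  95  97  98  97  96  98  97  96  97  99
  106 106 107 110]
 [104 104 104 102  97  95  96  97  98 105 112 105 104 109 104  97  96 100
  112 118 136 149]
 [102 103 102 101 100  98  98  98  99 108 113 106 105 111 113 105  96 101
  128 143 156 166]
 [100 100 100 100 100 100 100  99 100 101 102 100 100 103 109 106  94 102
  131 147 150 152]
 [ 97  97  97 100 100 100 100 100 100 100 100 101 100 100 101  99  92  96
  114 125 126 125]]
```

The wrist measurements put the flap at (502.6, 308.0) and the jamb at (502.2, 307.8), so they are in line within about 0.5 mm. The scene view shows the tab entering between the fixed knuckles, which sit at x≈335 and 440 in the crop. Lowering gently.

```bash
python3 -m crank '-0.04 -0.02 0.2 0 0 0 1;-0.04 -0.02 0.4 0 0 0 1;-0.04 -0.02 0.6 0 0 0 1;-0.04 -0.02 0.75 0 0 0 1;-0.04 -0.02 0.75 0 0 0 1;-0.04 -0.02 0.75 0 0 0 1'
```

```text
t: 8.08
position: [502.2, 306.4, 144.6]
eef_rot: [0.676, 0.737, -0.0, -0.0]
ft_force: [-0.1, -0.1, -2.3]
opening: 0.159
```

No contact so far, with the knuckle about 6 mm above its final height. Continuing.

```bash
python3 -m crank '0 0 0.15 0 0 0 1;0 0 0.3 0 0 0 1;0 0 0.45 0 0 0 1;0 0 0.58 0 0 0 1;0 0 0.6 0 0 0 1;0 0 0.6 0 0 0 1;0 0 0.6 0 0 0 1;0 0 0.6 0 0 0 1'
python3 - <<'E'
from rig import bot,camera
from h import *
for n in ["wrist","scene","top"]:
    c=camera(n);np.save(f"pics/{n}6.npy",c,allow_pickle=True);im=c["color"]
    if n=="scene": cv2.imwrite("pics/scene6.png",cv2.resize(c["color"][160:235,390:490],None,fx=8,fy=8,interpolation=cv2.INTER_NEAREST))
    if n=="wrist": cv2.imwrite("pics/wrist6.png",cv2.resize(im[90:280,230:400],None,fx=3.1,fy=3.1,interpolation=cv2.INTER_NEAREST))
s=bot.read_state();print(s["position"],s["ft_force"])
E
```

```text
t: 8.75
position: [502.3, 306.4, 138.8]
eef_rot: [0.676, 0.737, 0.0, 0.0]
ft_force: [-0.1, 0.0, -3.0]
opening: 0.158
[502.29501222 306.42984678 138.81842044] [-1.17485222 -0.16129625 -2.46901223]
```

View pics/scene6.png

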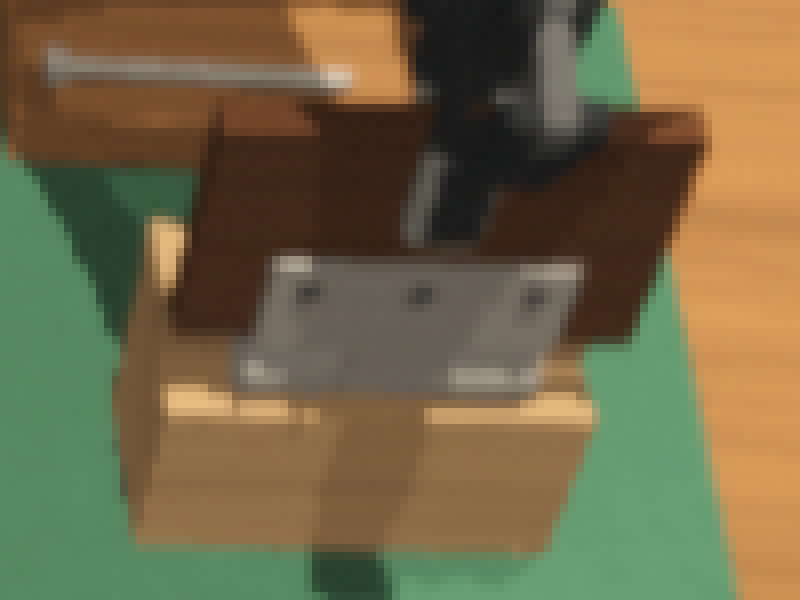

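View pics/wrist6.png

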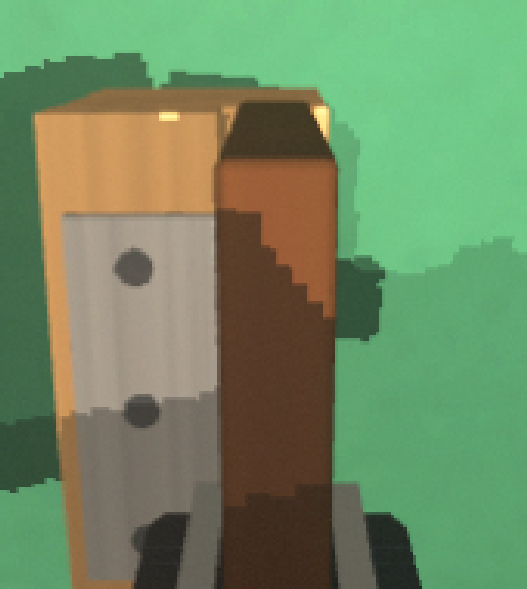

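The knuckle is now between the fixed ones, its bottom flush with theirs at crop row ≈395, and there is no contact force. Checking the fore-aft and lateral offset numerically.

```bash
python3 - <<'E'
import numpy as np
from h import *
S=np.load("pics/scene6.npy",allow_pickle=True).item();W=np.load("pics/wrist6.npy",allow_pickle=True).item()
y=np.radians(94.9);ey=np.array([np.cos(y),np.sin(y),0]);ex=np.array([np.sin(y),-np.cos(y),0])
uv=np.array([(216,163),(337,163)])/3.1+[230,90]-.5; print("flap W",onz(W,uv,176.4).mean(0)-68*ey)
uv=np.array([(35,113),(327,103)])/3.1+[230,90]-.5; print("jamb W",onz(W,uv,82)[0]-65*ey+50*ex,onz(W,uv,63.5)[1]-65*ey-12*ex)
O=np.array([502.3,306.4,75.4])
for v in [(10,-44,50),(10,44,50),(7,-68,101),(7,68,101),(10,-15,0),(10,15,0)]:
    print(v,"S",((proj(S,O+ex*v[0]+ey*v[1]+np.array([0,0,v[2]]))[0]-[390,160]+.5)*8).round(0))
Y=np.load("pics/scene5.npy",allow_pickle=True).item()
cv2.imwrite("pics/x6.png",cv2.resize(S["color"][195:215,410:470],None,fx=13,fy=13,interpolation=cv2.INTER_CUBIC))
E
python3 -m crank '0 0 0.03 0 0 0 1;0 0 0.03 0 0 0 1;0 0 0.03 0 0 0 1;0 0 0.03 0 0 0 1;0 0 0.03 0 0 0 1;0 0 0.03 0 0 0 1;0 0 0.03 0 0 0 1;0 0 0.03 0 0 0 1'
```

```text
flap W [502.3167474  307.58354532 176.4       ]
jamb W [502.73643278 307.93023082  82.        ] [501.63187693 308.26797086  63.5       ]
(10, -44, 50) S [276. 269.]
(10, 44, 50) S [582. 277.]
(7, -68, 101) S [222. 131.]
(7, 68, 101) S [714. 143.]
(10, -15, 0) S [341. 388.]
(10, 15, 0) S [442. 390.]
t: 9.57
position: [502.3, 306.4, 138.5]
eef_rot: [0.676, 0.737, -0.0, -0.0]
ft_force: [-0.3, -0.2, -1.5]
opening: 0.16
```

View pics/x6.png

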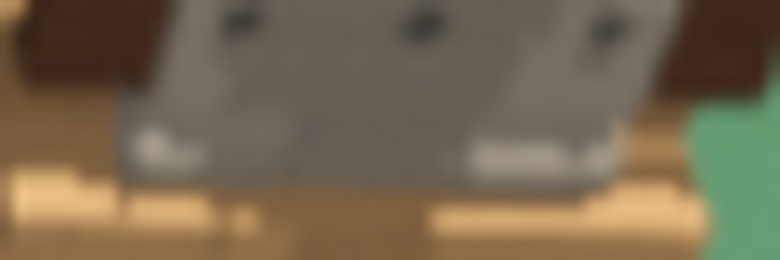

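All checks agree: x within about 0.2 mm, y within about 0.5 mm, bore height about 75 mm, and no contact force beyond the flap's weight. Handing in.

```bash
python3 -c "
from rig import bot
s=bot.read_state();print(s['t'],s['dq'].round(4));print(bot.close_job())"
```

```text
9.5667 [ 0.0006 -0.0013 -0.0007  0.0005  0.0013  0.0008]
the job is handed in; nothing more can be done
None
```

I took the flap with the single middle knuckle (scene pixel 323,234), lifted it clear of its stand and lowered it upright between the fixed knuckles. I handed in at t ≈ 9.6 s, still gripping it with the grip set to 50 N. The hand-in gives no verdict, so the numbers below are my own measurements.

- **Alignment:** in the last wrist view, flap and jamb agreed within about 0.5 mm fore-aft (about 0.1 mm against the mean of two jamb corners that differ by 1.1 mm) and 0.5 mm along the bore. The yaw was set to match the jamb's. The bore height came out at about 75 mm from the TCP reading.
- **Contact:** the wrist force at the end was about 1.5 N, no more than the flap's own weight, so it is not pressing on the jamb. The joints were still.
- **Disagreements:** the wrist camera put both parts about 1.8 mm further along +y than the fixed cameras did, so I relied on the offset between the two parts. At the hover over the jamb, the board's lower edge also appeared about 1 px higher in the scene view than predicted.
- **Not checked:** I did not re-measure the other flap or the bystanders at the end. The arm never touched them.

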